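# Close up the row of bead boxes on its rail and latch it

### The job

Push the row of four bead boxes along the wooden rail as one train until it is fully home against the end stop, with no gaps left. Then push the brass keeper arm round until it lies square across the rail behind the last box. The boxes are only to be pushed, not lifted or tipped; leave everything else where it stands.

Things in the scene. Friction and masses are not known exactly. Their poses are not given: they have to be found in the camera images.
- rail: Wooden channel rail, fixed to the table, 380 mm along its x, 69 mm wide along its y. Origin: centre of its underside, on the table; z up. End stop at its +x end, other end open. Floor 5 mm above the table, inside width 57 mm, side lips 6 mm wide with tops 13 mm above the table. Box tops are 25 mm above the table: fingertips at 14 to 20 mm clear the lips and still push a box.
- stop_face (a point): Centre of the end stop's face that the first box meets (rail frame x = 170, y = 0, z = 18 mm); the stop is a block across the full width, 31 mm high. With the row home and closed up the origins of box_1 to box_4 lie at rail x = +145, +94, +43 and -8 mm, and the rear face of the last at x = -34 mm.
- box_1: Clear lidded bead box, 51 mm along its x, 53 mm along its y, 20 mm high, 50 to 100 g, lid fixed shut. Origin under its middle, on its underside; front face 25 mm along its +x, rear face 26 mm along its -x. Stands on the rail's floor with its x along the rail's +x. First of the row, nearest the end stop (50 to 95 mm short of it at the start).
- box_2: Clear lidded bead box, 51 mm along its x, 53 mm along its y, 20 mm high, 50 to 100 g, lid fixed shut. Origin under its middle, on its underside; front face 25 mm along its +x, rear face 26 mm along its -x. Stands on the rail's floor with its x along the rail's +x. Second of the row, touching box_1 but for about 0.5 mm.
- box_3: Clear lidded bead box, 51 mm along its x, 53 mm along its y, 20 mm high, 50 to 100 g, lid fixed shut. Origin under its middle, on its underside; front face 25 mm along its +x, rear face 26 mm along its -x. Stands on the rail's floor with its x along the rail's +x. Third of the row, behind box_2.
- box_4: Clear lidded bead box, 51 mm along its x, 53 mm along its y, 20 mm high, 50 to 100 g, lid fixed shut. Origin under its middle, on its underside; front face 25 mm along its +x, rear face 26 mm along its -x. Stands on the rail's floor with its x along the rail's +x. Last of the row, farthest from the end stop; its free rear face looks to the rail's open end.
- keeper (a joint): Angle of the keeper arm about its upright pivot. 0: points along the rail's -x, beside the rail; negative: its end swung outward (start -0.6 to -0.1); +1.571 (its stop): square across the rail, pointing along the rail's -y, front face 5 mm behind the home row. Friction 0.03 N m, no spring: stays where left. Boxes block it until the row is home.
- keeper_pivot (a point): Pivot of the keeper, beside the rail's +y lip (rail frame x = -43.5, y = +42.5 mm), at the arm's mid height, 20 mm above the table. The arm is a brass bar 8 mm thick, 80 mm long, between 14 and 26 mm above the table, so it passes over the lips. Push its end from outside in over the rail, then towards the end stop.
- keeper_tip (a point): Rounded free end of the keeper arm, on its centre line, 80 mm from the pivot, 20 mm above the table. When closed it rests by a small brass pin outside the rail's -y lip.
- spare_box: Bystander: one more bead box of the same kind (51 x 53 x 20 mm), on the table on the rail's -y side. Not part of the row. Origin under its middle.
- glass_jar: Bystander: open glass jar, 56 mm across, 71 mm high, on the table on the rail's -y side. Origin under its middle.
- steel_block: Bystander: flat square steel bench block, 66 x 66 x 19 mm, on the rail's -y side. Origin under its middle.
- marker: Bystander: marker pen lying on the table on the rail's +y side near the end stop, 135 mm long along its y, 17 mm thick. Origin under its middle.
- hinged_tin: Bystander: flat closed tin, 64 x 97 x 23 mm, at the left edge of the table. Origin under its middle.
Things that resemble listed ones, but are neither listed nor needed, are in the scene too. Leave any purple look-alike of the box_1 alone.

How it is judged:
By the outcome, as a careful person would: the job done as asked, in the order asked, and still so for the second after the job is handed in, with the robot touching nothing.
It also fails if it takes over 43 s, if anything falls off the work surface, if the arm or the gripper's body presses on something with over 40 N, if the wrist force passes 120 N, or if a joint passes its speed limit or range.

### The arm

A 6-joint arm with a two-finger parallel gripper is mounted at the origin on a cart in front of the work surface, level with it; the furniture and walls round the work are solid. World frame = base frame: x ahead of the robot, y to its left, z up, the work surface at z = 0. Lengths are in mm, angles in rad, forces in N, time in s.
With the tool pointing down it reaches from about 275 to 1000 mm from the base axis. Payload 8.4 kg.
Tool frame: the origin (TCP) lies between the finger pads; the fingertips stand 22 mm ahead of it and the grasp point (between the pads) lies 3 mm ahead of it (r.nose_length is the z of the fingertips in the tool frame, in mm); z points along the fingers, y is the line along which they close (so a half turn about z gives the same grasp; the last joint's range is limited). The gripper opens to 85 mm and grips with 20 to 120 N. Pads are 22 mm wide; open, the fingers measure 114 mm over their backs; the gripper's body (76 mm by 85 mm) begins 54 mm behind the grasp point. The pads swing forward as they close: fully open they stand 13 mm farther back than shut.
Start: joints at [-1.347, 0.353, 1.633, -0, 1.155, -0.002], TCP at [139.927, -609.137, 253.281] pointing down, gripper open.
Joint ranges: [-2.63, 2.63], [-0.92, 2.1], [0.06, 2.66], [-1.3, 4.44], [0, 2.69], [-3.02, 3.02]. Speed limits (rad/s): [2.22, 2.22, 2.79, 3.14, 3.14, 3.14].

### API

Orientations are given as [roll, pitch, yaw] about the fixed x, y, z axes, in that order (R = Rz(yaw) Ry(pitch) Rx(roll)).
In Python, from rig import r, cams gives the robot as it stands.
- The arm moves only by the shell command python3 -m handwheel FILE [FORCE], which reads ROWS from the file FILE. ROWS is a JSON list that holds a single list of rows (three levels of brackets), with 1 to 5 rows, each of 7 numbers: a rotation vector rx, ry, rz in a scale on which 1.0 is 4 rad, then dx, dy, dz in normalised numbers (1 is 500 mm), then the opening from 0.0 (shut) to 1.0 (fully open); each row shifts and turns the commanded pose from where the row before left it, along the tool's axes as they then stand; what a row does not reach is not made up. A row lasts 1/12 s, in which the tool goes at most 41.7 mm and 0.125 rad, less where a joint would pass 70% of its speed; a pose out of reach is approached as far as the arm can. The fingers move at their own pace and stop on an object; FORCE is the grip in N (left out, the last holds). Time passes only in rows, so rows that do not move let the fingers close. It prints the time, the measured TCP pose, the force, the opening and the grip force at its end. Input that does not fit is refused with a message, and nothing moves.
- r.sense(): the state, without advancing time (a new reading comes with each control period).
- cams.grab_frame(name): name is "side" or "top" or "wrist"; returns the picture (384x512x3 uint8, red, green, blue); there is no depth.
- cams.camera_params(name): a dict with "fx", "fy", "cx", "cy" (pixels), "rvec" (rotation vector, rad) and "tvec" (3), from world to camera coordinates, as OpenCV has them. Camera axes: x right, y down, z forward; pixel columns grow to the right and rows downward; lengths in mm; the calibration is good to about 2 mm. A picture is of the moment at which its call begins: read the wrist's pose just before it. camera_params takes no time and is no camera call; for the wrist camera it gives the pose at the moment of the call.
- r.sign_off(): hands the job in; it is judged then, once.
The state is a dict: "clock": time; "qpos": joint angles; "qvel": joint speeds; "joint_efforts": joint torques, N m; "eef_pos": TCP position; "tcp_rot": TCP orientation; "contact_force": force on the tool from outside, world axes, zero at the start; "wrist_torque": the same for the moment, N m; "opening": opening from 0.0 (shut) to 1.0 (fully open); "grasp_force": force on a finger pad.
Only numpy, scipy, OpenCV 4.12 (cv2) and the standard library are available. Lean on these libraries where they do the work, as an engineer would, in place of code of your own. Each camera call takes 0.05 s, during which the arm holds its last target. There are 200 camera calls.

## Working session

There is one attempt and no reset: what is moved stays moved. The work goes in short steps, Python scripts to look and compute and a shell command to move; the robot and the scene stay as the last step left them, time stands still between calls to the robot, and variables do not carry over. Pictures are saved under pics/ and viewed, at most 10 in all, crops included, and the job is handed in when it is done.

```bash
mkdir -p pics; ls; python3 - <<'E'
from rig import r,cams
import cv2
for n in("top","side"):
    cv2.imwrite(f"pics/{n}0.png",cv2.resize(cams.grab_frame(n)[:,:,::-1],(800,600),interpolation=cv2.INTER_CUBIC)); print(n,cams.camera_params(n))
s=r.sense();print(s['clock'],s['eef_pos'],s['tcp_rot'],s['opening'])
E
```

```text
pics
top {'fx': 430.02780961016674, 'fy': 430.02780961016674, 'cx': 266.1431695209768, 'cy': 188.32606667675324, 'rvec': array([ 2.18787793, -2.18068158,  0.10480157]), 'tvec': array([  51.03442216,  575.06698714, 1033.28858755])}
side {'fx': 407.94584205466765, 'fy': 407.94584205466765, 'cx': 256.1666187952969, 'cy': 188.60705873713283, 'rvec': array([ 2.00544468, -0.43601533,  0.28781468]), 'tvec': array([-500.35994853,  159.6551203 ,  632.25615034])}
0.1 [ 139.8312955  -608.7562651   252.62006709] [-3.14034216e+00 -2.19509377e-05  2.25756303e-01] 1.0000240198279517
```

View pics/top0.png

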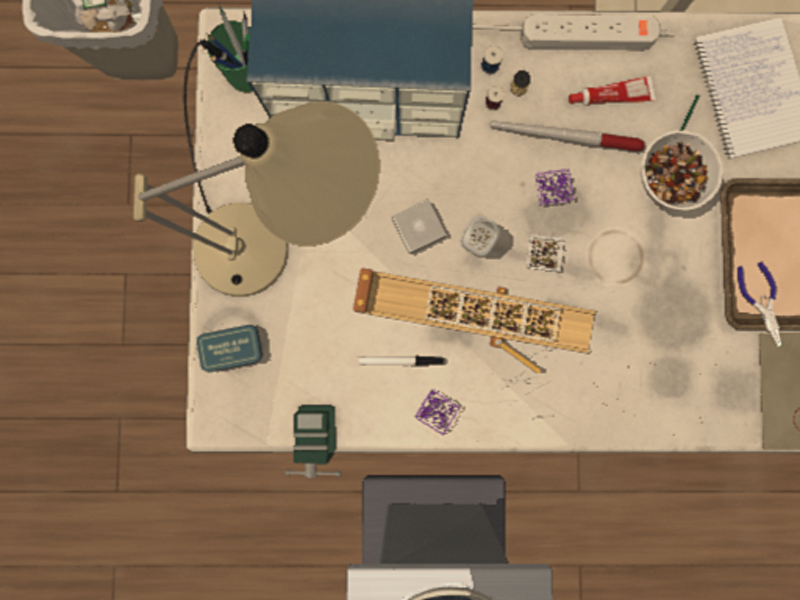

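View pics/side0.png

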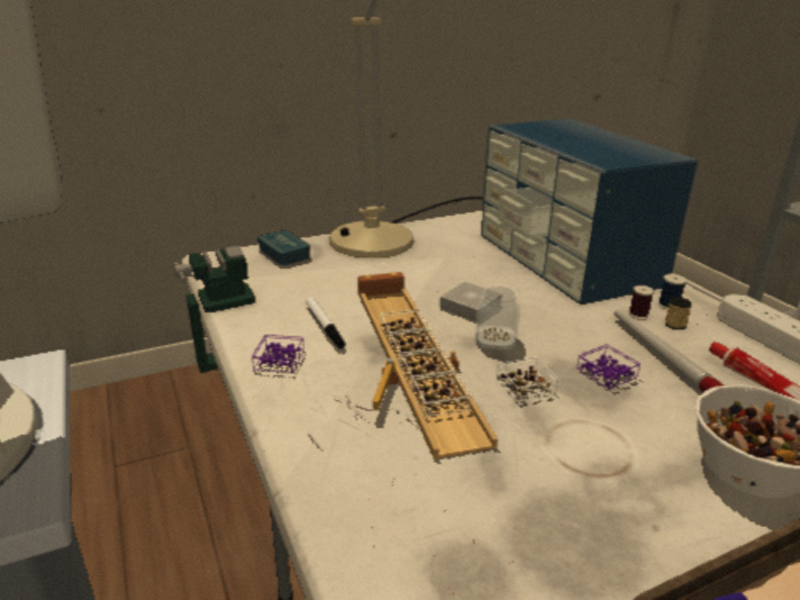

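The top view shows the rail with its stop at about (363,290) and open end at (593,332) (800x600 scale). The four boxes span about (430..562, 305..322). The keeper pivot is at (495,342) and its tip at (543,371). I'll enlarge this area to measure it.

```bash
python3 - <<'E'
from rig import r,cams
import cv2
f=cams.grab_frame("top")[:,:,::-1]
c=f[165:245,220:390]
cv2.imwrite("pics/top1.png",cv2.resize(c,None,fx=4.7,fy=4.7,interpolation=cv2.INTER_CUBIC))
E
```

```text
(no output)
```

View pics/top1.png

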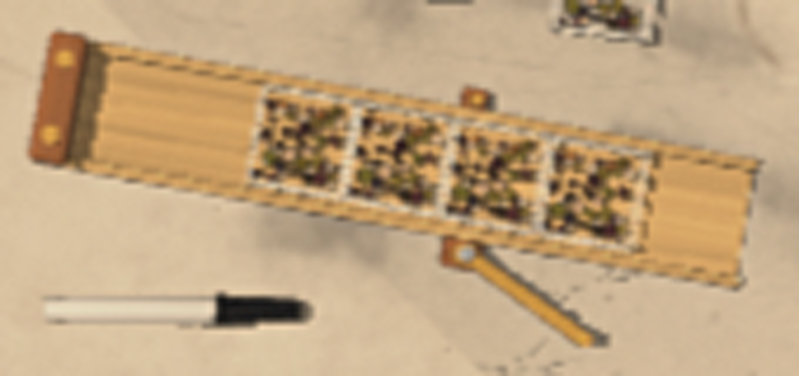

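```bash
cat > h.py <<'E'
import numpy as np,cv2
from rig import r,cams
from scipy.optimize import least_squares
def P(n="top"):
    c=cams.camera_params(n);return np.array([[c['fx'],0,c['cx']],[0,c['fy'],c['cy']],[0,0,1]]),c['rvec'],c['tvec']
K,rv,tv=P()
def proj(X): return cv2.projectPoints(np.float64(X).reshape(-1,1,3),rv,tv,K,None)[0].reshape(-1,2)
def unproj(px,z):
    R=cv2.Rodrigues(rv)[0];d=R.T@np.linalg.solve(K,np.r_[px,1]);o=-R.T@tv
    return o+d*(z-o[2])/d[2]
def c2p(p): return (np.array(p,float)+.5)/4.7-.5+[220,165]
def T(q,X):
    c,s=np.cos(q[2]),np.sin(q[2]);X=np.array(X,float);return np.c_[q[0]+c*X[:,0]-s*X[:,1],q[1]+s*X[:,0]+c*X[:,1],X[:,2]]
def inv(q,w):
    c,s=np.cos(q[2]),np.sin(q[2]);d=np.array(w[:2])-q[:2];return np.array([c*d[0]+s*d[1],-s*d[0]+c*d[1]])
E
python3 - <<'E'
from h import *
px=c2p([(53,33),(30,160),(88,38),(70,165),(760,162),(740,288),(466,254)])
m=[(190,-34.5,31),(190,34.5,31),(170,-34.5,31),(170,34.5,31),(-190,-34.5,13),(-190,34.5,13),(-43.5,42.5,26)]
s=least_squares(lambda q:(proj(T(q,m))-px).ravel(),[550,-100,1.7],x_scale=[100,100,1],loss='soft_l1')
q=s.x;print(q.tolist());print((proj(T(q,m))-px).round(2).tolist())
for n,p,z in[("rearA",(655,155),25),("rearB",(638,250),25),("frA",(262,88),25),("frB",(250,183),25),("tip",(600,343),26),("pivot",(466,254),26),("sparecorner",(655,42),25)]:
    w=unproj(c2p(p),z);print(n,w.round(1),inv(q,w).round(1))
print(T(q,[(0,0,0),(-140,0,0),(-34,0,0)]).round(1))
E
```

```text
[549.6970966619555, -41.27374069004081, 1.397604553131286]
[[-0.21, -0.59], [-0.48, 0.1], [0.39, -0.22], [-0.9, 0.48], [0.29, -0.35], [0.29, 0.27], [0.43, 0.23]]
rearA [ 552.8 -175.2   25. ] [-131.4  -26.2]
rearB [ 503.2 -165.6   25. ] [-130.5   24.3]
frA [587.2  30.3  25. ] [ 77.  -24.6]
frB [537.5  36.5  25. ] [74.5 25.5]
tip [ 455.1 -144.9   26. ] [-118.4   75.3]
pivot [500.9 -75.8  26. ] [-42.4  42.1]
sparecorner [ 612.3 -176.2   25. ] [-122.1  -84.9]
[[ 549.7  -41.3    0. ]
 [ 525.6 -179.2    0. ]
 [ 543.8  -74.8    0. ]]
```

The rows are not in the units I measure in: shifts go in shares of 500 mm and turns go in shares of 4 rad. I convert before sending: 0.1 rad / 4 = 0.025.

```bash
cat >> h.py <<'E'
Q=np.array([549.7,-41.3,1.3976])
from scipy.spatial.transform import Rotation as Ro
def go(x,y,z):
    "tool-axis shift to TCP at rail x,y and world z"
    s=r.sense();R=Ro.from_euler('xyz',s['tcp_rot'])
    print(s['clock'],'rail',inv(Q,s['eef_pos']).round(1),'z',round(s['eef_pos'][2],1),'rot',s['tcp_rot'].round(3),'F',s['contact_force'].round(1))
    print('d',(R.inv().apply(T(Q,[(x,y,z)])[0]-s['eef_pos'])).round(1), 'nose',r.nose_length)
E
echo '[[[0, 0, 0.025, 0, 0, 0, 0], [0, 0, 0.025, 0, 0, 0, 0], [0, 0, 0.025, 0, 0, 0, 0], [0, 0, 0.025, 0, 0, 0, 0], [0, 0, 0, 0, 0, 0, 0]]]' > mv.in && python3 -m handwheel mv.in 30; python3 -c "
from h import *
go(-170,0,150)"
```

```text
clock: 0.57
eef_pos: [139.9, -608.9, 253.0]
tcp_rot: [-3.141, 0.0, -0.179]
contact_force: [-0.0, 1.3, 0.3]
opening: 0.299
grasp_force: 0.0
0.5667 rail [-629.8  305.9] z 253.0 rot [-3.141  0.    -0.179] F [-0.   1.3  0.3]
d [ 303.4 -461.4  103.2] nose 22.0
```

Scaled: -33 mm / 500 = -0.066, 22 mm / 500 = 0.044, -0.005 rad / 4 = -0.0013.

```bash
echo '[[[0, 0, -0.0013, 0.042, -0.066, 0, 0], [0, 0, 0, 0.044, -0.066, 0, 0], [0, 0, 0, 0.044, -0.066, 0, 0], [0, 0, 0, 0.044, -0.066, 0, 0], [0, 0, 0, 0.044, -0.066, 0, 0]]]' > mv.in && python3 -m handwheel mv.in >/dev/null
echo '[[[0, 0, 0, 0.044, -0.066, 0, 0], [0, 0, 0, 0.044, -0.066, 0, 0], [0, 0, 0, 0.044, -0.066, 0, 0], [0, 0, 0, 0.044, -0.066, 0, 0], [0, 0, 0, 0.044, -0.066, 0, 0]]]' > mv.in && python3 -m handwheel mv.in
echo '[[[0, 0, 0, 0.04, -0.06, 0.02, 0], [0, 0, 0, 0.04, -0.06, 0.02, 0], [0, 0, 0, 0.02, -0.04, 0.02, 0], [0, 0, 0, 0, 0, 0, 0], [0, 0, 0, 0, 0, 0, 0]]]' > mv.in && python3 -m handwheel mv.in; python3 -c "
from h import *
go(-170,0,60)"
```

```text
clock: 1.4
eef_pos: [412.5, -319.2, 253.4]
tcp_rot: [3.141, -0.0, -0.165]
contact_force: [1.3, -1.6, 0.6]
opening: 0.005
grasp_force: 0.0
clock: 1.82
eef_pos: [474.5, -249.3, 222.6]
tcp_rot: [-3.141, 0.001, -0.164]
contact_force: [0.0, 0.2, 0.5]
opening: 0.002
grasp_force: 0.0
1.8167 rail [-217.8   38.3] z 222.6 rot [-3.141e+00  1.000e-03 -1.640e-01] F [0.  0.2 0.5]
d [ 39.  -47.4 162.6] nose 22.0
```

Scaled: 35 mm / 500 = 0.07, 30 mm / 500 = 0.06, 0.009 rad / 4 = 0.0023.

```bash
echo '[[[0, 0, 0.0023, 0.026, -0.032, 0.06, 0], [0, 0, 0, 0.026, -0.032, 0.06, 0], [0, 0, 0, 0.026, -0.03, 0.06, 0], [0, 0, 0, 0, 0, 0.07, 0], [0, 0, 0, 0, 0, 0.06, 0]]]' > mv.in && python3 -m handwheel mv.in
echo '[[[0, 0, 0, 0, 0, 0.014, 0], [0, 0, 0, 0, 0, 0, 0], [0, 0, 0, 0, 0, 0, 0]]]' > mv.in && python3 -m handwheel mv.in; python3 - <<'E'
from h import *
go(-150,0,39)
f=cams.grab_frame("top")[:,:,::-1];cv2.imwrite("pics/top2.png",cv2.resize(f[150:260,230:390],None,fx=4.7,fy=4.7,interpolation=cv2.INTER_CUBIC))
E
```

```text
clock: 2.23
eef_pos: [521.2, -211.5, 67.1]
tcp_rot: [3.141, -0.001, -0.176]
contact_force: [0.8, 0.3, -0.2]
opening: 0.002
grasp_force: 0.0
clock: 2.48
eef_pos: [521.1, -211.9, 62.3]
tcp_rot: [3.141, -0.001, -0.178]
contact_force: [-0.1, 0.1, -0.2]
opening: -0.001
grasp_force: 0.0
2.4833 rail [-173.    -1.2] z 62.3 rot [ 3.141e+00 -1.000e-03 -1.780e-01] F [-0.1  0.1 -0.2]
d [ -1.3 -23.   23.3] nose 22.0
```

View pics/top2.png

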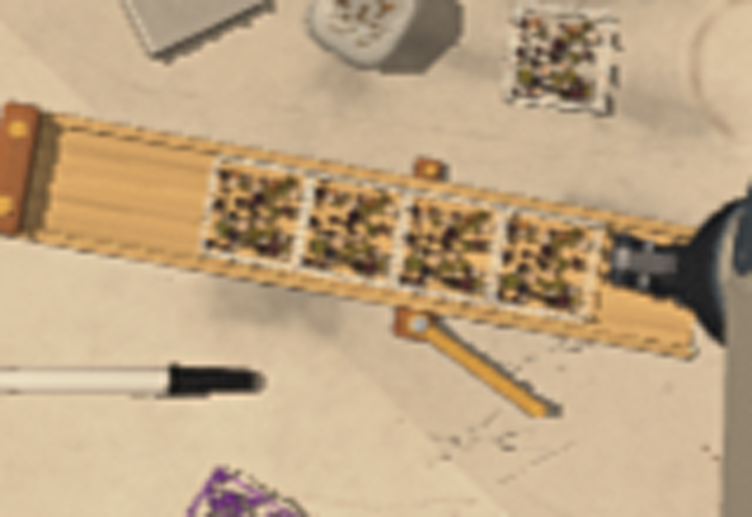

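The shut fingers stand behind box_4. Their leading edge is at about (615,255) in the crop and the box's rear edge is at about (605,270). I'll check that clearance before descending.

```bash
python3 - <<'E'
from h import *
p=(np.array((615.,255))+.5)/4.7-.5+[230,150]
for z in(40,60,80,110): print(z,inv(Q,unproj(p,z)).round(1))
print(inv(Q,unproj((np.array((602.,270))+.5)/4.7-.5+[230,150],25)))
E
```

```text
40 [-134.1  -10.3]
60 [-129.7   -8.5]
80 [-125.3   -6.7]
110 [-118.7   -4.1]
[-131.97321135   -2.6369336 ]
```

Scaled: 12 mm / 500 = 0.024, 11 mm / 500 = 0.022, -0.004 rad / 4 = -0.001.

```bash
echo '[[[0, 0, -0.001, -0.002, 0, 0.024, 0], [0, 0, 0, 0, 0, 0.022, 0], [0, 0, 0, 0, 0, 0, 0], [0, 0, 0, 0, 0, 0, 0]]]' > mv.in && python3 -m handwheel mv.in; echo '[[[0, 0, 0, 0, -0.014, 0, 0], [0, 0, 0, 0, -0.014, 0, 0], [0, 0, 0, 0, -0.014, 0, 0], [0, 0, 0, 0, -0.01, 0, 0], [0, 0, 0, 0, 0, 0, 0]]]' > mv.in && python3 -m handwheel mv.in; python3 - <<'E'
from h import *
go(-50,0,39)
f=cams.grab_frame("side")[:,:,::-1];cv2.imwrite("pics/side2.png",cv2.resize(f[160:310,180:340],None,fx=3.9,fy=3.9,interpolation=cv2.INTER_CUBIC))
E
```

```text
clock: 2.87
eef_pos: [519.4, -210.6, 37.9]
tcp_rot: [-3.141, 0.001, -0.174]
contact_force: [-0.6, -0.4, 0.4]
opening: 0.003
grasp_force: 0.0
clock: 3.28
eef_pos: [524.6, -183.9, 38.5]
tcp_rot: [-3.141, -0.0, -0.173]
contact_force: [-0.6, -1.0, -0.3]
opening: 0.004
grasp_force: 0.0
3.2833 rail [-1.447e+02  1.000e-01] z 38.5 rot [-3.141 -0.    -0.173] F [-0.6 -1.  -0.3]
d [  0.1 -94.7  -0.5] nose 22.0
```

View pics/side2.png

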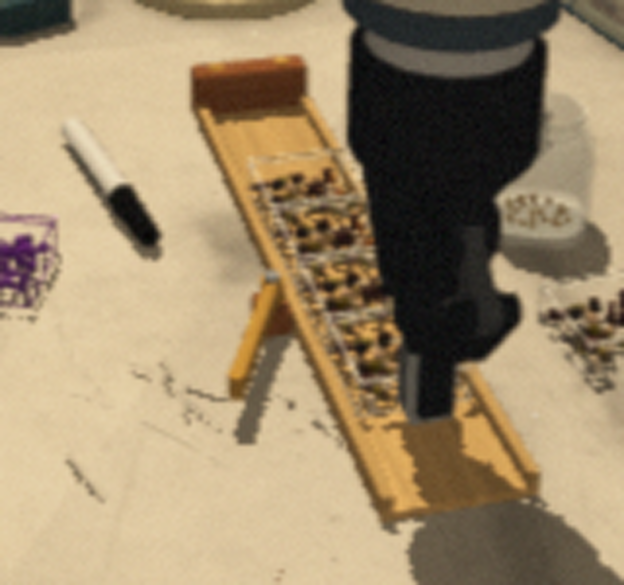

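The shut fingers stand on the rail floor line at about (428,410), right behind box_4. The keeper is clear on the left. Next I push the train, slowing near the end.

Scaled: -5 mm / 500 = -0.01.

```bash
for i in 1 2 3; do :; done; echo '[[[0, 0, 0, 0, -0.01, 0, 0], [0, 0, 0, 0, -0.01, 0, 0], [0, 0, 0, 0, -0.01, 0, 0], [0, 0, 0, 0, -0.01, 0, 0], [0, 0, 0, 0, -0.01, 0, 0]]]' > mv.in && python3 -m handwheel mv.in | sed -n '2p;4p'
echo '[[[0, 0, 0, 0, -0.01, 0, 0], [0, 0, 0, 0, -0.01, 0, 0], [0, 0, 0, 0, -0.01, 0, 0], [0, 0, 0, 0, -0.01, 0, 0], [0, 0, 0, 0, -0.01, 0, 0]]]' > mv.in && python3 -m handwheel mv.in| sed -n '2p;4p'
echo '[[[0, 0, 0, 0, -0.01, 0, 0], [0, 0, 0, 0, -0.01, 0, 0], [0, 0, 0, 0, -0.01, 0, 0], [0, 0, 0, 0, -0.01, 0, 0], [0, 0, 0, 0, -0.01, 0, 0]]]' > mv.in && python3 -m handwheel mv.in| sed -n '2p;4p'
echo '[[[0, 0, 0, 0, -0.006, 0, 0], [0, 0, 0, 0, 0, 0, 0]]]' > mv.in && python3 -m handwheel mv.in| sed -n '2p;4p'
python3 -c "
from h import *
go(-48.5,0,39)"
```

```text
eef_pos: [528.8, -160.2, 38.3]
contact_force: [-0.4, -1.9, 0.8]
eef_pos: [533.1, -135.4, 38.3]
contact_force: [-0.8, -2.6, 1.4]
eef_pos: [537.5, -110.8, 38.3]
contact_force: [-0.6, -2.3, 0.5]
eef_pos: [538.0, -107.6, 38.3]
contact_force: [0.4, -0.0, 0.1]
4.75 rail [-67.3   0.1] z 38.3 rot [-3.141  0.    -0.174] F [ 0.4 -0.   0.1]
d [  0.1 -18.8  -0.7] nose 22.0
```

Scaled: -2 mm / 500 = -0.004.

```bash
echo '[[[0, 0, 0, 0, -0.004, 0, 0], [0, 0, 0, 0, -0.004, 0, 0], [0, 0, 0, 0, -0.004, 0, 0], [0, 0, 0, 0, -0.004, 0, 0], [0, 0, 0, 0, -0.004, 0, 0]]]' > mv.in && python3 -m handwheel mv.in | sed -n '2p;4p'
echo '[[[0, 0, 0, 0, -0.004, 0, 0], [0, 0, 0, 0, -0.002, 0, 0], [0, 0, 0, 0, -0.002, 0, 0], [0, 0, 0, 0, -0.002, 0, 0]]]' > mv.in && python3 -m handwheel mv.in| sed -n '2p;4p'
python3 -c "
from h import *
go(-48.5,0,39)"
```

```text
eef_pos: [539.6, -98.4, 38.2]
contact_force: [-2.3, -1.7, -0.6]
eef_pos: [540.5, -93.4, 38.3]
contact_force: [-1.0, -2.5, 0.0]
5.5 rail [-52.9   0.1] z 38.3 rot [-3.142  0.    -0.174] F [-1.  -2.5  0. ]
d [ 0.1 -4.4 -0.7] nose 22.0
```

Scaled: -1 mm / 500 = -0.002.

```bash
echo '[[[0, 0, 0, 0, -0.002, 0, 0], [0, 0, 0, 0, -0.002, 0, 0], [0, 0, 0, 0, -0.002, 0, 0]]]' > mv.in && python3 -m handwheel mv.in | sed -n '2p;4p'
echo '[[[0, 0, 0, 0, -0.002, 0, 0], [0, 0, 0, 0, -0.002, 0, 0]]]' > mv.in && python3 -m handwheel mv.in| sed -n '2p;4p'
python3 -c "
from h import *
go(-48.5,0,39)"
```

```text
eef_pos: [541.0, -90.5, 38.3]
contact_force: [-0.3, -1.3, -0.1]
eef_pos: [541.4, -88.6, 38.3]
contact_force: [0.1, -1.8, -0.1]
5.9167 rail [-48.    0.1] z 38.3 rot [ 3.142  0.    -0.174] F [ 0.1 -1.8 -0.1]
d [ 0.1  0.5 -0.7] nose 22.0
```

Scaled: -1 mm / 500 = -0.002.

```bash
for k in 1; do echo '[[[0, 0, 0, 0, -0.002, 0, 0], [0, 0, 0, 0, -0.002, 0, 0]]]' > mv.in && python3 -m handwheel mv.in | sed -n '2p;4p'; done
echo '[[[0, 0, 0, 0, -0.002, 0, 0], [0, 0, 0, 0, 0, 0, 0]]]' > mv.in && python3 -m handwheel mv.in| sed -n '2p;4p'
python3 -c "
from h import *
go(-48.5,0,39)
f=cams.grab_frame('top')[:,:,::-1];cv2.imwrite('pics/top3.png',cv2.resize(f[150:260,220:380],None,fx=4.7,fy=4.7,interpolation=cv2.INTER_CUBIC))"
```

```text
eef_pos: [541.7, -86.6, 38.3]
contact_force: [-0.4, -1.7, -0.3]
eef_pos: [541.9, -85.5, 38.3]
contact_force: [-0.2, -0.5, -1.2]
6.25 rail [-44.9   0.1] z 38.3 rot [-3.142  0.    -0.174] F [-0.2 -0.5 -1.2]
d [ 0.1  3.6 -0.7] nose 22.0
```

View pics/top3.png

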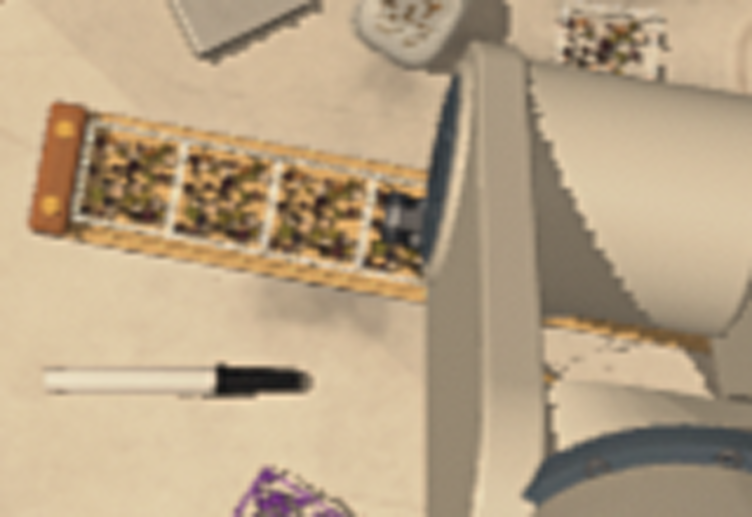

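The first box's front edge is at about (92,125), almost at the stop face (85,115), with perhaps 1 to 3 mm left. I'll keep pushing until the force rises.

Scaled: -1 mm / 500 = -0.002.

```bash
echo '[[[0, 0, 0, 0, -0.002, 0, 0], [0, 0, 0, 0, 0, 0, 0]]]' > mv.in && python3 -m handwheel mv.in | sed -n '2p;4p'; echo '[[[0, 0, 0, 0, -0.002, 0, 0], [0, 0, 0, 0, 0, 0, 0]]]' > mv.in && python3 -m handwheel mv.in | sed -n '2p;4p'
```

```text
eef_pos: [542.1, -84.6, 38.3]
contact_force: [0.3, -0.7, 0.0]
eef_pos: [542.3, -83.6, 38.3]
contact_force: [0.8, -1.4, 0.8]
```

Scaled: -1 mm / 500 = -0.002.

```bash
echo '[[[0, 0, 0, 0, -0.002, 0, 0], [0, 0, 0, 0, 0, 0, 0]]]' > mv.in && python3 -m handwheel mv.in | sed -n '2p;4p'
```

```text
eef_pos: [542.4, -83.2, 38.3]
contact_force: [-0.7, -5.2, 0.5]
```

Force is rising (5 N) and motion has stalled. One more millimetre should confirm it.

Scaled: -1 mm / 500 = -0.002.

```bash
echo '[[[0, 0, 0, 0, -0.002, 0, 0], [0, 0, 0, 0, 0, 0, 0]]]' > mv.in && python3 -m handwheel mv.in | sed -n '2p;4p';  echo '[[[0, 0, 0, 0, -0.001, 0, 0], [0, 0, 0, 0, 0, 0, 0], [0, 0, 0, 0, 0, 0, 0]]]' > mv.in && python3 -m handwheel mv.in | sed -n '2p;4p'; python3 -c "
from h import *
go(-70,0,39)"
```

```text
eef_pos: [542.6, -82.8, 38.4]
contact_force: [-1.0, -10.7, 1.1]
eef_pos: [542.7, -82.7, 38.4]
contact_force: [-1.7, -12.9, 0.6]
7.2167 rail [-42.   -0.2] z 38.4 rot [ 3.14  -0.    -0.173] F [ -1.7 -12.9   0.6]
d [-0.2 28.  -0.6] nose 22.0
```

The row is home: it stalled at 13 N. Next I back off, lift and go outside the keeper, after computing the sweep waypoints.

Scaled: -20 mm / 500 = -0.04, -18 mm / 500 = -0.036.

```bash
echo '[[[0, 0, 0, 0, 0.01, 0, 0], [0, 0, 0, 0, 0.024, 0, 0], [0, 0, 0, 0, 0.024, 0, 0], [0, 0, 0, 0, 0, -0.04, 0], [0, 0, 0, 0, 0, -0.036, 0]]]' > mv.in && python3 -m handwheel mv.in | sed -n '2p;4p';  echo '[[[0, 0, 0, -0.06, 0.016, 0, 0], [0, 0, 0, -0.07, 0.02, 0, 0], [0, 0, 0, -0.06, 0.02, 0, 0], [0, 0, 0, 0, 0, 0, 0], [0, 0, 0, 0, 0, 0, 0]]]' > mv.in && python3 -m handwheel mv.in | sed -n '2p;4p'; python3 -c "
from h import *
go(-98,97,40)
p=None
for a in np.arange(-.4,1.58,.2).tolist()+[1.571]:
    u=np.array([-np.cos(a),-np.sin(a)]);n=np.array([-np.sin(a),np.cos(a)])
    c=np.array([-43.5,42.5])+60*u+(4+8*abs(np.sin(a))+11*abs(np.cos(a)))*n
    print(round(a,2),c.round(1),'' if p is None else (-(c-p)[::-1]).round(1));p=c
f=cams.grab_frame('top')[:,:,::-1];cv2.imwrite('pics/top4.png',cv2.resize(f[150:260,220:380],None,fx=4.7,fy=4.7,interpolation=cv2.INTER_CUBIC))"
```

```text
eef_pos: [536.5, -110.9, 76.0]
contact_force: [0.7, 0.0, 0.4]
eef_pos: [437.6, -121.5, 76.4]
contact_force: [0.5, 0.2, 0.1]
8.05 rail [-98.4  96.6] z 76.4 rot [-3.141e+00  1.000e-03 -1.760e-01] F [0.5 0.2 0.1]
d [-0.3 -0.4 36.4] nose 22.0
-0.4 [-92.   81.8] 
-0.2 [-99.1  70.5] [11.3  7. ]
0.0 [-103.5   57.5] [13.   4.4]
0.2 [-105.6   46.6] [10.9  2.1]
0.4 [-105.5   35. ] [11.6 -0.1]
0.6 [-103.    23.1] [11.9 -2.5]
0.8 [-97.8  11.6] [11.6 -5.2]
1.0 [-89.9   1. ] [10.6 -7.8]
1.2 [-79.6  -7.8] [  8.8 -10.3]
1.4 [-67.3 -14.3] [  6.5 -12.4]
1.57 [-55.5 -17.5] [  3.2 -11.8]
```

View pics/top4.png

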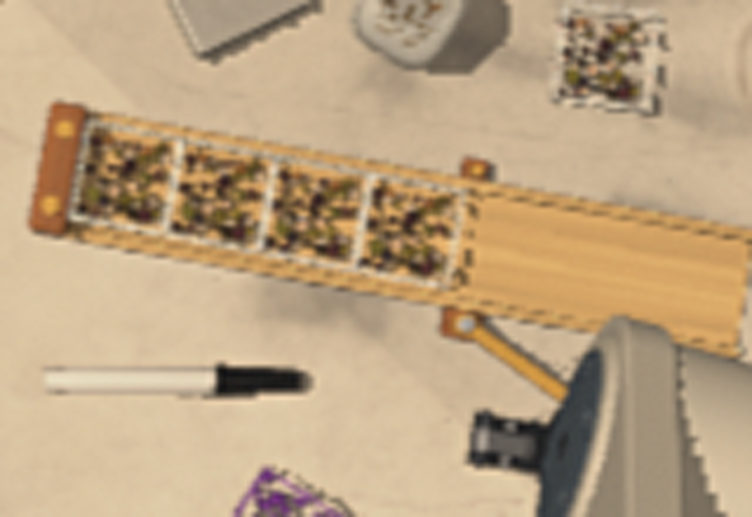

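The row is closed up against the stop, its front edge at (80,120) and its rear at about (460,235). The fingers are outside the keeper arm. Descend and sweep.

Scaled: 18 mm / 500 = 0.036, 0.003 rad / 4 = 0.0008.

```bash
echo '[[[0, 0, 0.0008, 0, 0, 0.036, 0], [0, 0, 0, 0, 0, 0.036, 0], [0, 0, 0, 0, 0, 0, 0], [0, 0, 0, 0, 0, 0, 0]]]' > mv.in && python3 -m handwheel mv.in | sed -n '2p;4p';  echo '[[[0, 0, 0, 0.014, 0, 0, 0], [0, 0, 0, 0.014, 0, 0, 0], [0, 0, 0, 0.012, 0.001, 0, 0], [0, 0, 0, 0.012, 0.001, 0, 0]]]' > mv.in && python3 -m handwheel mv.in | sed -n '2p;4p'
echo '[[[0, 0, 0, 0.013, 0.004, 0, 0], [0, 0, 0, 0.013, 0.004, 0, 0], [0, 0, 0, 0.011, 0.002, 0, 0], [0, 0, 0, 0.011, 0.002, 0, 0]]]' > mv.in && python3 -m handwheel mv.in | sed -n '2p;4p'
echo '[[[0, 0, 0, 0.012, 0, 0, 0], [0, 0, 0, 0.012, 0, 0, 0], [0, 0, 0, 0.012, -0.002, 0, 0], [0, 0, 0, 0.012, -0.003, 0, 0], [0, 0, 0, 0, 0, 0, 0]]]' > mv.in && python3 -m handwheel mv.in | sed -n '2p;4p'
python3 -c "
from h import *
go(-103,23,40)"
```

```text
eef_pos: [439.7, -121.0, 39.8]
contact_force: [0.0, 0.3, 0.1]
eef_pos: [466.1, -126.8, 41.0]
contact_force: [-0.3, -0.1, 0.6]
eef_pos: [487.8, -136.9, 40.3]
contact_force: [-0.5, 0.5, 0.6]
eef_pos: [512.9, -138.5, 40.4]
contact_force: [-0.5, -1.2, -0.2]
9.5167 rail [-102.1   19.5] z 40.4 rot [ 3.141e+00 -2.000e-03 -1.770e-01] F [-0.5 -1.2 -0.2]
d [-3.5  0.9  0.4] nose 22.0
```

Scaled: 5 mm / 500 = 0.01, -4 mm / 500 = -0.008.

```bash
echo '[[[0, 0, 0, 0.008, -0.004, 0, 0], [0, 0, 0, 0.008, -0.004, 0, 0], [0, 0, 0, 0.01, -0.008, 0, 0], [0, 0, 0, 0.01, -0.008, 0, 0]]]' > mv.in && python3 -m handwheel mv.in | sed -n '2p;4p'; echo '[[[0, 0, 0, 0.009, -0.01, 0, 0], [0, 0, 0, 0.009, -0.01, 0, 0], [0, 0, 0, 0.006, -0.012, 0, 0], [0, 0, 0, 0.006, -0.012, 0, 0], [0, 0, 0, 0, 0, 0, 0]]]' > mv.in && python3 -m handwheel mv.in | sed -n '2p;4p'
python3 -c "
from h import *
go(-55.5,-17.5,40)"
```

```text
eef_pos: [531.4, -129.5, 40.3]
contact_force: [-0.3, -0.0, 0.7]
eef_pos: [550.8, -109.7, 40.4]
contact_force: [0.1, 0.0, 0.2]
10.2667 rail [-67.2 -12.9] z 40.4 rot [-3.141e+00 -1.000e-03 -1.760e-01] F [0.1 0.  0.2]
d [  4.6 -11.7   0.4] nose 22.0
```

Scaled: -3 mm / 500 = -0.006, -2 mm / 500 = -0.004.

```bash
echo '[[[0, 0, 0, 0.004, -0.006, 0, 0], [0, 0, 0, 0.003, -0.006, 0, 0], [0, 0, 0, 0.002, -0.004, 0, 0], [0, 0, 0, 0, -0.004, 0, 0], [0, 0, 0, 0, 0, 0, 0]]]' > mv.in && python3 -m handwheel mv.in | sed -n '2p;4p'; echo '[[[0, 0, 0, 0, -0.002, 0, 0], [0, 0, 0, 0, 0, 0, 0]]]' > mv.in && python3 -m handwheel mv.in | sed -n '2p;4p'
python3 -c "
from h import *
go(-55.5,-17.5,40)"
```

```text
eef_pos: [556.1, -101.5, 40.3]
contact_force: [-0.7, 0.1, -0.9]
eef_pos: [556.1, -101.0, 40.3]
contact_force: [0.3, -3.1, -0.5]
10.85 rail [-57.7 -16.6] z 40.3 rot [ 3.141 -0.    -0.177] F [ 0.3 -3.1 -0.5]
d [ 0.9 -2.2  0.3] nose 22.0
```

Scaled: -1 mm / 500 = -0.002.

```bash
echo '[[[0, 0, 0, 0, -0.002, 0, 0], [0, 0, 0, 0, 0, 0, 0]]]' > mv.in && python3 -m handwheel mv.in | sed -n '2p;4p';echo '[[[0, 0, 0, 0, -0.002, 0, 0], [0, 0, 0, 0, 0, 0, 0]]]' > mv.in && python3 -m handwheel mv.in | sed -n '2p;4p'
```

```text
eef_pos: [556.2, -100.6, 40.3]
contact_force: [-0.5, -8.0, -1.2]
eef_pos: [556.3, -100.2, 40.3]
contact_force: [-2.0, -12.1, -0.2]
```

Scaled: 35 mm / 500 = 0.07, -30 mm / 500 = -0.06.

```bash
echo '[[[0, 0, 0, 0, 0.02, 0, 0], [0, 0, 0, 0, 0.03, 0, 0], [0, 0, 0, 0, 0, -0.06, 0], [0, 0, 0, 0, 0.04, -0.06, 0], [0, 0, 0, 0, 0.07, -0.02, 0]]]' > mv.in && python3 -m handwheel mv.in | sed -n '2p;4p';echo '[[[0, 0, 0, 0, 0.08, -0.02, 0], [0, 0, 0, 0, 0.08, -0.02, 0], [0, 0, 0, 0, 0.08, -0.02, 0], [0, 0, 0, 0, 0, 0, 0], [0, 0, 0, 0, 0, 0, 0]]]' > mv.in && python3 -m handwheel mv.in | sed -n '2p;4p'
python3 -c "
from h import *
f=cams.grab_frame('top')[:,:,::-1];cv2.imwrite('pics/top5.png',cv2.resize(f[160:250,225:375],None,fx=5.2,fy=5.2,interpolation=cv2.INTER_CUBIC))"
```

```text
eef_pos: [544.1, -176.8, 113.5]
contact_force: [1.5, -0.3, 0.8]
eef_pos: [520.9, -297.9, 140.9]
contact_force: [-1.0, 0.7, -0.4]
```

View pics/top5.png

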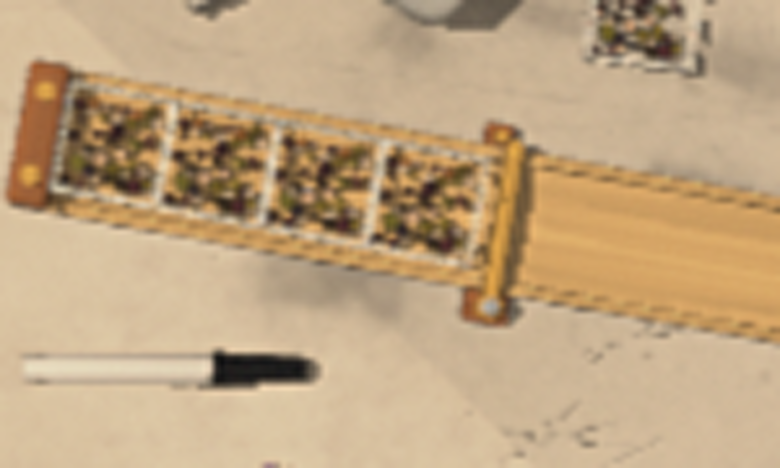

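The keeper lies across the rail from pivot (488,307) to tip (515,138), beside the pin pad. Next I check its angle and the row's end positions in numbers.

```bash
python3 -c "
from h import *
g=lambda p,z:inv(Q,unproj((np.array(p,float)+.5)/5.2-.5+[225,160],z))
a,b=g((489,307),26),g((514,138),26);print(a,b,np.arctan2(-(b-a)[1],-(b-a)[0]))
for p in[(69,80),(50,190),(493,160),(472,262)]:print(g(p,25))
f0=proj(T(Q,[(-43.5,42.5,26),(-43.5,-37.5,26)]));print(((f0-[225,160]+.5)*5.2-.5).round())"
```

```text
[-42.05480156  42.16624112] [-40.5581883  -38.51946946] 1.589342877901877
[171.40339851 -28.66484855]
[170.79677737  24.19190951]
[-32.61086765 -26.58104005]
[-30.80369816  22.68452648]
[[492. 308.]
 [520. 141.]]
```

The keeper angle is 1.59 against 1.571. The row runs from 171 to about -32 mm in the rail frame, with the same +1.5 mm bias as the pivot reading, so it is home with no gaps. Handing in.

```bash
python3 -c "
from rig import r
print(r.sign_off())"
```

```text
the job is handed in; nothing more can be done
None
```

The four boxes are pushed home against the end stop with no visible gaps, the keeper lies square across the rail behind the last box, and the job was handed in after about 12 s on the robot's clock.

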